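# Hold the sealed cell in the photometer's light path

### The job

Arm the lamp by moving the interlock pin from its small holder block into the socket in the top of the lamp supply, pushed fully home, and let go of it. Then take the tall sealed glass cell out of the rack, gripping it by its two frosted faces only and never touching its clear windows, and hold it still and upright between lamp and detector, squarely so that the beam goes in through one clear window and out of the other, without knocking it against the photometer. Finish while still holding the cell there in the air; leave everything else where it is.

Things in the scene. Friction and masses are not known exactly. Their poses are not given: they have to be found in the camera images.
- pin: Interlock pin, 30 g, standing upright in the holder at the start: steel shaft 6 mm in diameter and 24 mm long with a chamfered foot, and above it a round black plastic grip 14 mm in diameter and 34 mm long (from 24 to 58 mm above the tip). Origin at the tip of the shaft, z up along the pin.
- pin_tip (a point): Tip of the pin's shaft (the body's origin); z up along the pin.
- holder: Small fixed grey block, 50 x 50 x 30 mm high, with a hole 9 mm in diameter and 26 mm deep in the middle of its top, in which the pin starts (its grip rests on the block's top). Origin at the centre of the underside.
- supply: Lamp supply: fixed cream box, 130 (x) x 100 (y) x 58 mm high, with a flat dark screen on the far half of its top. Origin at the centre of the underside, z up. Its only opening is the socket in the near half of the top.
- socket (a point): Mouth of the interlock socket, in the supply's top surface, 25 mm to the supply's -x side of its centre, 58 mm above the table: a vertical round hole 9 mm in diameter and 26 mm deep with a 2 mm chamfer. z up. Fully home, the pin's grip rests on the supply's top with the tip 24 mm below the mouth.
- rack: Fixed dark grey block, 60 (x) x 160 (y) x 22 mm high, with three pockets in a row along its y axis, 52 mm apart, each 22 (x) x 28 (y) mm and 10 mm deep (floor 12 mm above the table). One holds the tall cell, one the short cell, one the vial; which is where varies. Origin at the centre of the underside.
- cuvette: The tall sealed glass cell, about 50 g: 18 (x) x 24 (y) x 50 mm high. The two faces towards its +x and -x are frosted white, 22 mm wide, 18 mm apart: grip here. The two faces towards its +y and -y are the clear windows; light is to pass along its y axis. It starts upright in a rack pocket with its y axis along the rack's row (so 40 mm stand out of the pocket). Origin at the centre of the underside, z up.
- windows: The two clear windows of the tall cell (fixed to it, same origin and axes as cuvette): panes 13 mm wide and 42 mm high, from 5 to 47 mm above the cell's underside, outer faces at y = +12 and -12 mm.
- cuvette_mid (a point): Middle of the tall cell, 25 mm above its underside; axes as cuvette.
- bench: Photometer, fixed: aluminium base plate 90 (x) x 280 (y) x 12 mm with a white lamp housing at its +y end and a dark detector housing at its -y end, each 76 (x) x 66 (y) mm with its top 108 mm above the table, and a short round lens tube 28 mm in diameter on each. Between the lens tubes is an open gap of 120 mm. Origin at the centre of the underside, z up.
- beam (a point): Middle of the light path, halfway between the lens tubes, 75 mm above the table (63 mm above the base plate); the light runs along this point's y axis (the bench's y).
- short_cell: Bystander in the rack: the same kind of cell but only 30 mm high. Origin at the centre of the underside.
- vial: Bystander in the rack: round amber vial, 16 mm in diameter, 45 mm high. Origin at the centre of the underside.
- notebook: Bystander: dark red notebook lying flat, 90 x 120 x 12 mm.
- screwdriver: Bystander: screwdriver lying on the table, 150 mm long.
- dish: Bystander: shallow clear dish, 60 mm in diameter, 14 mm high.
- jar: Bystander: white jar, 44 mm in diameter, 60 mm high.
Things that resemble listed ones, but are neither listed nor needed, are in the scene too. Leave any pink look-alike of the supply alone.

How it is judged:
By the outcome, as a careful person would: the job done as asked, in the order asked, and still so for the second after the job is handed in, while the arm keeps its last pose, push and grip.
It also fails if it takes over 61 s, if anything falls off the work surface, if the arm or the gripper's body presses on something with over 40 N, if the wrist force passes 120 N, or if a joint passes its speed limit or range.

### The arm

A 6-joint arm with a two-finger parallel gripper is mounted at the origin on the work surface. World frame = base frame: x ahead of the robot, y to its left, z up, the work surface at z = 0. Lengths are in mm, angles in rad, forces in N, time in s.
With the tool pointing down it reaches from about 275 to 875 mm from the base axis. Payload 12.5 kg.
Tool frame: the origin (TCP) lies at the very end of the fingers, on their centre line; the grasp point (between the pads) lies 19 mm behind it; z points along the fingers, y is the direction in which the jaws open and shut (so a half turn about z gives the same grasp; the last joint's range is limited). The gripper opens to 85 mm and grips with 20 to 120 N. Pads are 22 mm wide; open, the fingers measure 114 mm over their backs; the gripper's body (76 mm by 85 mm) begins 54 mm behind the grasp point. The pads swing forward as they close: fully open they stand 13 mm farther back than shut.
Start: joints at [1.213, 0.351, 1.652, -0, 1.139, -0.085], TCP at [148.154, 529.655, 231.29] pointing down, gripper open.
Joint ranges: [-2.75, 2.75], [-0.79, 2.1], [0.01, 2.65], [-1.57, 4.71], [0.07, 3.14], [-2.87, 2.87]. Speed limits (rad/s): [2.22, 2.22, 2.79, 3.14, 3.14, 3.14].

### API

Orientations are given as a unit quaternion [w, x, y, z].
In Python, from station import robot, imaging, spotter gives the robot as it stands.
- The arm moves only by the tool play_rows, never from a script. Its argument "moves" is a list that holds one entry, the list of rows, each a list of 6 numbers: the shift along the world's x, y, z in m, then the turn, a rotation vector about the world's x, y, z in rad. In form: [[[tx, ty, tz, ax, ay, az], ...]]. A call has 1 to 20 rows; each row shifts and turns the commanded pose from where the row before left it; what a row does not reach is not made up. A row lasts 1/12 s, in which the tool goes at most 41.7 mm and 7.16 degrees, less where a joint would pass 70% of its speed; a pose out of reach is approached as far as the arm can. A call is refused whole if a number of a shift passes 0.0417 or a number of a turn 0.125, either way. A call with a gripper value outside its range is refused whole. "hand" is the finger opening in m, from 0 to 0.0854, set as the call begins (left out, the last holds). The fingers move at their own pace and stop on an object; "force" is the grip in N (left out, the last holds). Time passes only in rows, so rows that do not move let the fingers close. It gives the time, the measured TCP pose, the force and the opening at its end, in the units of the state.
- robot.state(): the state, without advancing time (a new reading comes with each control period).
- imaging.camera(name): name is "side" or "top"; returns a dict with "image" (420x560x3 uint8, red, green, blue), "z_map" (420x560 float32, mm along the optical axis (not along the pixel's ray), 0 where there is no reading), "mtx" (3x3 intrinsics, pixels), "R" (3x3) and "t" (3): a world point X has camera coordinates R X + t. Camera axes: x right, y down, z forward; pixel columns grow to the right and rows downward; lengths in mm; the calibration is good to about 2 mm. A picture is of the moment at which its call begins.
- robot.hand_in(): hands the job in, once; it reports no verdict.
Trained networks look in the newest picture that a camera, given by its name, has taken for a name from the list of things; names that differ only in an ending like _2 or _b are one class to them, and where a whole thing is asked for, a point or a joint stands for the part that bears it (a point fixed in the world has none). Each returns a list of dicts, best first, with "p" (0 to 1); they miss things now and then, are a little off and sometimes report something else, mostly with a low value. They report only what shows in the picture. A call takes as long as a camera call. They do not tell look-alikes from the thing itself.
- spotter.masks_of(camera, target): "region" (420x560 bool, what is visible of it).
- spotter.landmark_of(camera, target): "location" ([x, y, z] in mm, in the coordinates of the camera as it stood for that picture, good to about 4 mm: a listed point, or the origin of a listed thing).
The state is a dict: "time_s": time; "joint_positions": joint angles; "dq": joint speeds; "tau": joint torques, N m; "tcp_pos": TCP position; "tool_rot": TCP orientation; "ft_force": force on the tool from outside, world axes, zero at the start; "torque": the same for the moment, N m; "gripper_width": finger opening in mm.
Only numpy, scipy, OpenCV 4.12 (cv2) and the standard library are available. Lean on these libraries where they do the work, as an engineer would, in place of code of your own. Each camera call takes 0.05 s, during which the arm holds its last target.

## Working session

There is one attempt and no reset: what is moved stays moved. The work goes in short steps, Python scripts to look and compute and a tool call to move; the robot and the scene stay as the last step left them, time stands still between calls to the robot, and variables do not carry over. Pictures are saved under pics/ and viewed, and the job is handed in when it is done.

Besides the shell and the picture viewer there is one more tool, called by a JSON object that holds its "fn" and its "kwargs". play_rows: Moves the arm, as the interface text tells. Its arguments: {"type":"object","properties":{"moves":{"type":"array","items":{"type":"array","items":{"type":"array","items":{"type":"number"}}}},"hand":{"type":"number"},"force":{"type":"number"}},"required":["moves"]}

```bash
mkdir -p pics; ls; cat > h.py <<'E'
import numpy as np, cv2
from station import robot, imaging, spotter
def w(c,X): return c["R"].T@(np.array(X)-c["t"])
def pix2w(c,u,v,z=None):
    z=c["z_map"][v,u] if z is None else z
    return w(c,np.linalg.inv(c["mtx"])@np.array([u,v,1.])*z)
def cloud(c,m=None):
    v,u=np.nonzero((c["z_map"]>0) if m is None else (m&(c["z_map"]>0)))
    z=c["z_map"][v,u]
    P=(np.linalg.inv(c["mtx"])@np.stack([u,v,np.ones(len(u))]))*z
    return (c["R"].T@(P-c["t"].reshape(3,1))).T,u,v
def save(c,n): cv2.imwrite("pics/"+n,c["image"][:,:,::-1])
def proj(c,X):
    p=c["mtx"]@(c["R"]@np.array(X)+c["t"]); return p[:2]/p[2]
E
python3 - <<'E'
from h import *
print(robot.state())
for n in("top","side"):
    c=imaging.camera(n); save(c,n+"0.png"); print(n,"cam at",-c["R"].T@c["t"],c["R"])
    for t in("pin_tip","holder","supply","socket","rack","cuvette","cuvette_mid","bench","beam","short_cell","vial","notebook","screwdriver","dish","jar"):
        for d in spotter.landmark_of(n,t)[:3]: print(t,round(d["p"],2),w(c,d["location"]).round(1),proj(c,w(c,d["location"])).round())
E
```

```text
pics
{'time_s': 0.0, 'joint_positions': array([ 1.21340020e+00,  3.51240394e-01,  1.65244106e+00, -4.53042413e-05,
        1.13909898e+00, -8.46269997e-02]), 'dq': array([-4.84023465e-04, -6.47913364e-05, -8.67304512e-04,  3.65671878e-04,
       -1.40765466e-03, -8.78063263e-04]), 'tau': array([-6.30625473e-04, -5.06085849e+01, -2.91412193e+01, -1.42807767e-04,
        4.21033386e-03,  1.10473269e-05]), 'tcp_pos': array([148.05051807, 529.34630934, 230.7496972 ]), 'tool_rot': array([-1.10122507e-04,  1.35952724e-01,  9.90715148e-01, -5.83952877e-04]), 'ft_force': array([ 0.14880314, -0.39279172,  0.30212579]), 'torque': array([-0.03478687, -0.01135381,  0.00532401]), 'gripper_width': 85.62764769641423}
top cam at [ 203.11329789  -43.11945106 1360.57140406] [[ 0.00889905 -0.99983054  0.01611495]
 [-0.98035307 -0.01189912 -0.19689153]
 [ 0.19704992 -0.01404619 -0.98029283]]
pin_tip 0.72 [ 491.5 -293.4   16.2] [352. 202.]
pin_tip 0.35 [459.3   2.1   3.8] [255. 212.]
holder 0.55 [457.7  -4.4   3.8] [257. 213.]
supply 0.95 [ 7.041e+02 -4.396e+02  5.000e-01] [396. 138.]
supply 0.94 [630.  
[... 1512 characters left out ...]
.4   12. ] [320. 294.]
cuvette_mid 0.72 [697.1 109.9   1.1] [327. 189.]
cuvette_mid 0.54 [ 501.  -238.7   36.2] [319. 286.]
bench 0.82 [563.8 237.4   1.4] [272. 176.]
beam 0.61 [561.7 233.6  73. ] [271. 158.]
beam 0.41 [ 489.2 -293.2   14.1] [324. 311.]
short_cell 0.71 [ 476.6 -347.5   10.8] [330. 334.]
vial 0.44 [ 489.4 -294.3   12.2] [325. 312.]
vial 0.22 [ 502.3 -241.9   37.6] [320. 286.]
notebook 0.85 [ 666.8 -243.3   -3.4] [380. 276.]
notebook 0.37 [458.8   2.2   2.9] [266. 233.]
notebook 0.33 [ 501.5 -245.9   13.5] [320. 294.]
screwdriver 0.62 [ 441.1 -146.5    1.6] [280. 274.]
dish 0.46 [3.706e+02 2.292e+02 3.000e-01] [214. 192.]
jar 0.72 [ 6.941e+02  1.118e+02 -2.000e-01] [326. 189.]
```

View pics/top0.png

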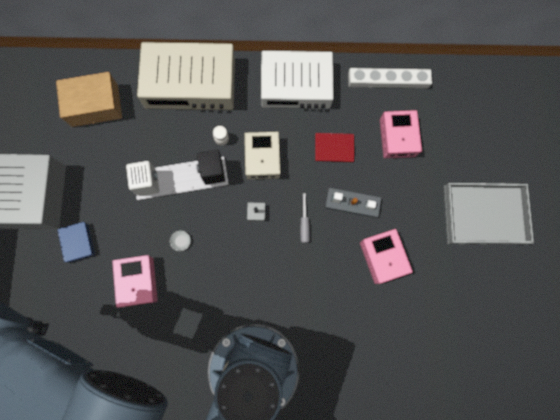

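View pics/side0.png

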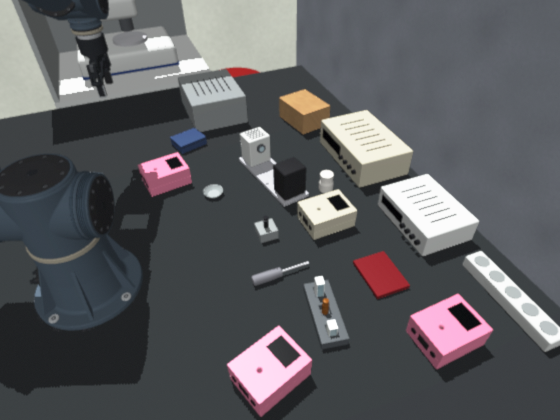

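The top view shows the cream supply at (262,155), the holder with the pin at (256,211), the rack at (353,203) and the bench at (180,178). The other boxes are pink look-alikes. Next I'll measure these more precisely.

```bash
cat > m.py <<'E'
from h import *
import sys
R={"supply":((630,-16),100,(50,66)),"holder":((457,0),45,(24,34)),"pinTop":((457,0),45,(50,95)),"rack":((490,-292),95,(17,26)),"bench_plate":((563,235),160,(8,16)),"housings":((563,235),160,(100,116)),
"cellA":((500,-241),24,(52,72)),"vial":((490,-293),24,(45,65)),"short":((478,-345),24,(33,50))}
for n in("top","side"):
    c=imaging.camera(n); P,u,v=cloud(c); print(n,c["mtx"][0,0])
    for k,(xy,r,(a,b)) in R.items():
        s=(np.hypot(*(P[:,:2]-xy).T)<r)&(P[:,2]>a)&(P[:,2]<b)
        if s.sum()<4: print(k,s.sum());continue
        q=P[s]; rc=cv2.minAreaRect(q[:,:2].astype(np.float32))
        print(k,s.sum(),"ctr",np.round(rc[0],1),"size",np.round(rc[1],1),"ang",round(rc[2],1),"zmed",np.median(q[:,2]).round(1),"zmax",q[:,2].max().round(1),"mean",q.mean(0).round(1))
    for nm,X in(("pin",(457,0,30)),("rack",(490,-292,30)),("sup",(630,-16,40)),("bench",(563,235,40))):
        x,y=proj(c,X).astype(int); d=45 if nm!="bench" else 60
        im=c["image"][max(0,y-d):y+d,max(0,x-d):x+d,::-1]
        cv2.imwrite(f"pics/{n}_{nm}.png",cv2.resize(im,(400,400),interpolation=cv2.INTER_CUBIC)); print(nm,"crop origin",x-d,y-d,"scale",400/(2*d))
a=[np.hstack([cv2.imread(f"pics/{n}_{k}.png") for k in("pin","rack")]) for n in("top","side")]
cv2.imwrite("pics/m1.png",cv2.resize(np.vstack(a),(600,600)))
a=[np.hstack([cv2.imread(f"pics/{n}_{k}.png") for k in("sup","bench")]) for n in("top","side")]
cv2.imwrite("pics/m2.png",cv2.resize(np.vstack(a),(600,600)))
E
python3 m.py
```

```text
top 453.6286219392962
supply 1403 ctr [631.3 -17.8] size [133.7  99.8] ang 2.6 zmed 59.2 zmax 65.5 mean [628.9 -17.8  59.1]
holder 221 ctr [457.8  -2. ] size [49.9 47.9] ang 0.8 zmed 30.6 zmax 34.0 mean [457.1  -2.4  30.4]
pinTop 22 ctr [458.5  -1.8] size [12.8 12.6] ang 49.5 zmed 63.1 zmax 69.9 mean [457.9  -2.5  63.2]
rack 703 ctr [ 491.1 -294.8] size [159.9  61.8] ang 79.7 zmed 22.5 zmax 26.0 mean [ 489.8 -295.    22.3]
bench_plate 1203 ctr [564.8 229.7] size [291.9 290.9] ang 0.7 zmed 12.4 zmax 16.0 mean [558.5 228.7  12.3]
housings 1200 ctr [563.1 231.2] size [ 76.6 269.2] ang 10.5 zmed 108.6 zmax 115.8 mean [561.6 231.4 108.4]
cellA 56 ctr [ 500.1 -243.5] size [24.4 18.4] ang 77.6 zmed 62.9 zmax 69.5 mean [ 499.7 -242.9   62.7]
vial 25 ctr [ 490.6 -294.4] size [13.3 14.8] ang 61.7 zmed 56.2 zmax 60.0 mean [ 489.9 -293.7   54. ]
short 52 ctr [ 481.9 -346.1] size [22.  18.6] ang 79.1 zmed 42.0 zmax 48.9 mean [ 481.5 -345.5   42.2]
pin crop origin 210 166 scale 4.444444444444445
rack crop origin 307 156 scale 4.444444444444445
sup crop origin 216 109 scale 4.444444444444445
bench 
[... 492 characters left out ...]
tr [562.8 228.7] size [ 91.7 280.6] ang 10.7 zmed 10.0 zmax 15.9 mean [547.9 219.8  10.4]
housings 655 ctr [561.9 229. ] size [ 76.7 267.9] ang 10.3 zmed 105.2 zmax 109.7 mean [563.3 212.7 105.1]
cellA 86 ctr [ 499.1 -243.6] size [26.5 18.1] ang 76.9 zmed 59.0 zmax 62.7 mean [ 498.3 -244.5   58.7]
vial 38 ctr [ 488.8 -295.1] size [12.4 11.1] ang 66.4 zmed 54.5 zmax 57.2 mean [ 488.5 -295.9   53.2]
short 100 ctr [ 480.8 -345. ] size [24.2 18.9] ang 80.2 zmed 39.5 zmax 42.7 mean [ 479.9 -346.1   39. ]
pin crop origin 220 181 scale 4.444444444444445
rack crop origin 279 261 scale 4.444444444444445
sup crop origin 281 165 scale 4.444444444444445
bench crop origin 211 106 scale 3.3333333333333335
```

View pics/m1.png

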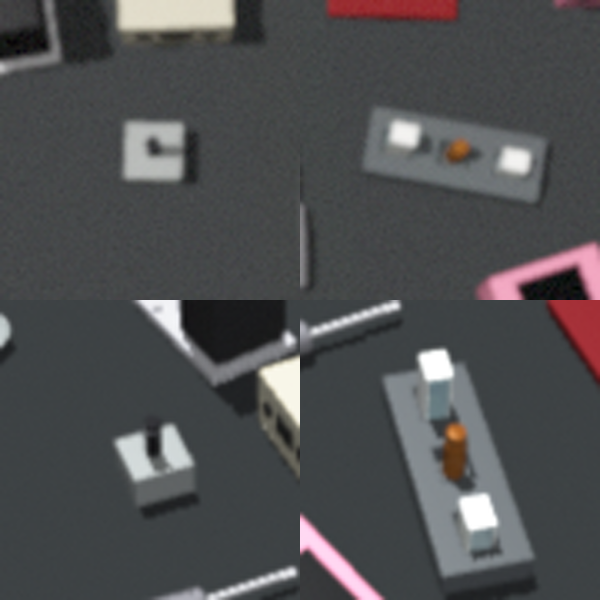

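View pics/m2.png

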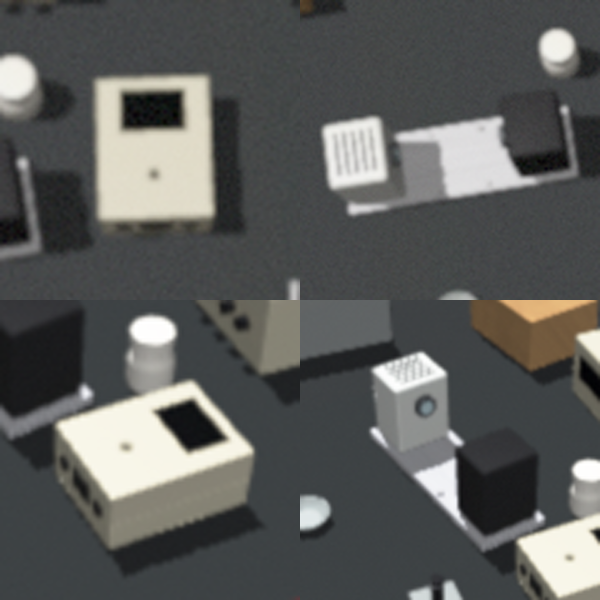

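The crops confirm that the tall cell stands at the +y end of the rack and has clear space around it. Next I'll find the socket to sub-pixel accuracy from its dark dot on the supply top.

```bash
cat > s.py <<'E'
from h import *
def onplane(c,u,v,z):
    o=-c["R"].T@c["t"]; d=c["R"].T@np.linalg.inv(c["mtx"])@np.array([u,v,1.]); return o+d*(z-o[2])/d[2]
def blob(c,X,r=6):
    x,y=proj(c,X).round().astype(int); g=c["image"][y-r:y+r+1,x-r:x+r+1].mean(2); wt=np.clip(np.median(g)-15-g,0,None)
    V,U=np.mgrid[y-r:y+r+1,x-r:x+r+1]; return (wt*U).sum()/wt.sum(),(wt*V).sum()/wt.sum()
if __name__=="__main__":
  for n,zz in(("top",59.2),("side",55.5)):
    c=imaging.camera(n); u,v=blob(c,(605.5,-18,zz)); print(n,u,v,onplane(c,u,v,zz).round(1),onplane(c,u,v,58).round(1))
    for t in("socket","pin_tip","beam","cuvette"):
      print(t,[(round(d["p"],2),w(c,d["location"]).round(1)) for d in spotter.landmark_of(n,t)])
E
python3 s.py
```

```text
top 261.74726277372264 160.78923357664235 [604.6 -17.4  59.2] [605.  -17.4  58. ]
socket [(0.69, array([ 302.3, -389.3,   57.7])), (0.65, array([227.8, 342.2,  56.8])), (0.64, array([ 681. , -443.3,   61.1])), (0.61, array([462.2,   5. ,   1.2])), (0.58, array([613.9, -18.1,  61.2])), (0.18, array([ 4.593e+02, -3.500e+00, -3.000e-01]))]
pin_tip [(0.42, array([ 439.2, -148.4,    3.9])), (0.39, array([459.9,  -0.5,   4.9])), (0.27, array([628.8, -15.8,  -1. ]))]
beam [(0.55, array([565.1, 236.2,  75.8]))]
cuvette [(0.49, array([ 499.4, -239.5,   16.5]))]
side 318.36086956521734 208.63304347826084 [604.6 -16.6  55.5] [603.3 -19.1  58. ]
socket [(0.8, array([ 300.5, -390.7,   58.4])), (0.77, array([602.2, -14.8,  53.3])), (0.75, array([225. , 342.6,  53.9]))]
pin_tip [(0.57, array([458.7,   4.4,   3.8])), (0.56, array([453.3,   4. ,  -0.6]))]
beam [(0.27, array([562.9, 233.9,  -2.1]))]
cuvette [(0.7, array([ 502.6, -246.9,   12.5]))]
```

{"fn": "play_rows", "kwargs": {"moves": [[[0.0172,-0.0295,0,0,0,-0.1082],[0.0172,-0.0295,0,0,0,-0.1082],[0.0172,-0.0295,0,0,0,-0.1082],[0.0172,-0.0295,0,0,0,-0.1082],[0.0172,-0.0295,0,0,0,-0.1082],[0.0172,-0.0295,0,0,0,-0.1082],[0.0172,-0.0295,0,0,0,-0.1082],[0.0172,-0.0295,0,0,0,-0.1082],[0.0172,-0.0295,0,0,0,-0.1082],[0.0172,-0.0295,0,0,0,-0.1082],[0.0172,-0.0295,0,0,0,-0.1082],[0.0172,-0.0295,0,0,0,-0.1082],[0.0172,-0.0295,0,0,0,0],[0.0172,-0.0295,0,0,0,0],[0.0172,-0.0295,0,0,0,0],[0.0172,-0.0295,0,0,0,0],[0.0172,-0.0295,0,0,0,0],[0.0172,-0.0295,0,0,0,0],[0,0,0,0,0,0],[0,0,0,0,0,0]]], "hand": 0.05}}

```text
time_s: 3.87
tcp_pos: [458.1, -2.5, 231.1]
tool_rot: [-0.0, 0.708, 0.706, -0.0]
ft_force: [-0.5, 0.0, -0.4]
gripper_width: 49.9
```

{"fn": "play_rows", "kwargs": {"moves": [[[0,0,-0.03,0,0,0],[0,0,-0.03,0,0,0],[0,0,-0.03,0,0,0],[0,0,-0.03,0,0,0],[0,0,-0.03,0,0,0],[0,0,-0.025,0,0,0],[0,0,-0.015,0,0,0],[0,0,-0.006,0,0,0],[0,0,0,0,0,0],[0,0,0,0,0,0]]], "hand": 0.05}}

```text
time_s: 4.7
tcp_pos: [457.9, -0.9, 35.9]
tool_rot: [0.0, 0.707, 0.707, 0.0]
ft_force: [-0.1, -0.0, 0.2]
gripper_width: 49.7
```

```bash
python3 - <<'E'
from h import *
ims=[]
for n in("side","top"):
    c=imaging.camera(n); x,y=proj(c,(457,-2,50)).astype(int); d=50
    ims.append(cv2.resize(c["image"][y-d:y+d,x-d:x+d,::-1],(400,400),interpolation=cv2.INTER_CUBIC))
cv2.imwrite("pics/g1.png",np.hstack(ims)); print(robot.state()["tcp_pos"])
E
```

```text
[458.40192079  -1.13962071  36.43446242]
```

View pics/g1.png

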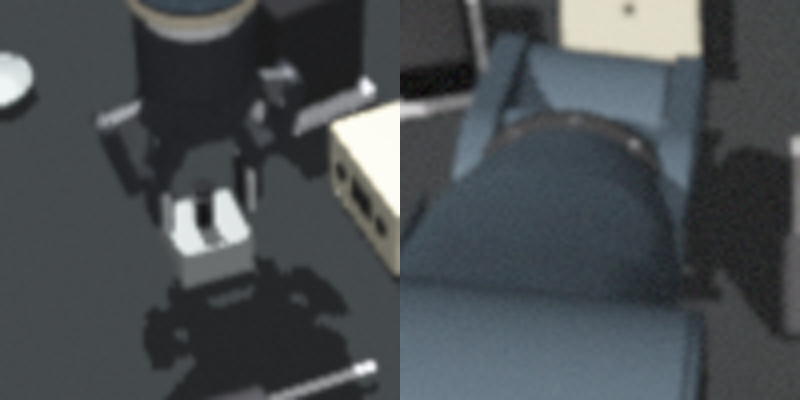

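The side view shows the pin centred between the open fingers, above the holder. I'll close on it now.

{"fn": "play_rows", "kwargs": {"moves": [[[0,0,0,0,0,0],[0,0,0,0,0,0],[0,0,0,0,0,0],[0,0,0,0,0,0],[0,0,0,0,0,0],[0,0,0,0,0,0],[0,0,0,0,0,0],[0,0,0,0,0,0]]], "hand": 0.0, "force": 40}}

```text
time_s: 5.47
tcp_pos: [458.1, -1.4, 35.8]
tool_rot: [0.0, 0.707, 0.707, 0.0]
ft_force: [-2.2, 0.2, 7.4]
gripper_width: 12.3
```

```bash
python3 - <<'E'
from h import *
s=robot.state();print(s["tcp_pos"],s["ft_force"],s["gripper_width"])
E
```

```text
[458.08461627  -1.38869522  35.84616678] [-2.22109758  0.22941274  7.37423588] 12.286677202666475
```

{"fn": "play_rows", "kwargs": {"moves": [[[0,0,0.01,0,0,0],[0,0,0.02,0,0,0],[0,0,0.03,0,0,0],[0,0,0.03,0,0,0],[0,0,0.02,0,0,0],[0,0,0.01,0,0,0],[0,0,0,0,0,0],[0,0,0,0,0,0],[0,0,0,0,0,0]]]}}

```text
time_s: 6.22
tcp_pos: [457.0, -1.3, 154.1]
tool_rot: [-0.001, 0.707, 0.707, -0.001]
ft_force: [0.7, 0.5, -0.7]
gripper_width: 12.8
```

```bash
python3 - <<'E'
from h import *
s=robot.state();print(s["tcp_pos"],s["ft_force"],s["gripper_width"])
c=imaging.camera("side"); x,y=proj(c,s["tcp_pos"]).astype(int); d=35;print(x-d,y-d)
cv2.imwrite("pics/g2.png",cv2.resize(c["image"][y-d:y+d,x-d:x+d,::-1],(560,560),interpolation=cv2.INTER_CUBIC))
for t in("pin_tip","pin"): print([(round(e["p"],2),w(c,e["location"]).round(1)) for e in spotter.landmark_of("side",t)])
E
```

```text
[457.02840637  -1.28260093 154.1133111 ] [ 0.65321513  0.49650822 -0.67511587] 12.758476662657241
228 155
[(0.41, array([458.1,   4.2, 124.5]))]
[(0.63, array([453.5,  -0.5, 124.8]))]
```

View pics/g2.png

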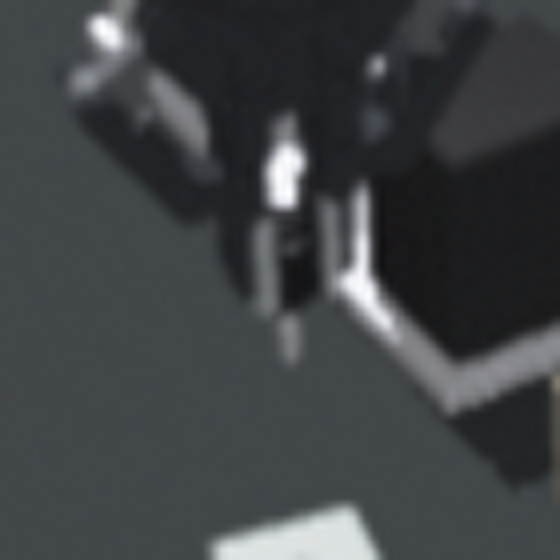

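The pin is gripped straight, and its tip sits 30 mm below the TCP as expected. Next I'll move it over the socket.

{"fn": "play_rows", "kwargs": {"moves": [[[0.015,-0.0015,0,0,0,0],[0.03,-0.003,0,0,0,0],[0.03,-0.003,0,0,0,0],[0.03,-0.003,0,0,0,0],[0.027,-0.003,-0.01,0,0,0],[0.015,-0.0015,-0.02,0,0,0],[0,0,-0.012,0,0,0],[0,0,0,0,0,0],[0,0,0,0,0,0],[0,0,0,0,0,0],[0,0,0,0,0,0]]]}}

```text
time_s: 7.28
tcp_pos: [604.7, -16.3, 114.4]
tool_rot: [0.0, 0.707, 0.707, 0.0]
ft_force: [0.2, 0.6, 0.0]
gripper_width: 12.7
```

```bash
python3 - <<'E'
from h import *
from s import onplane
s=robot.state();print(s["tcp_pos"],s["ft_force"],s["gripper_width"])
c=imaging.camera("side"); x,y=proj(c,(605,-17,70)).astype(int); d=25;print(x-d,y-d)
cv2.imwrite("pics/g3.png",cv2.resize(c["image"][y-d:y+d,x-d:x+d,::-1],(600,600),interpolation=cv2.INTER_CUBIC))
print("socket px", (318.36,208.63),"proj tip",proj(c,s["tcp_pos"]-[0,0,29.9]), "mouth below",proj(c,[s["tcp_pos"][0],s["tcp_pos"][1],58]))
E
```

```text
[604.7058062  -16.31432808 114.37263985] [0.21779007 0.58591755 0.03089021] 12.703966406016193
293 179
socket px (318.36, 208.63) proj tip [318.81167453 200.4508425 ] mouth below [318.3720848  207.86390178]
```

View pics/g3.png

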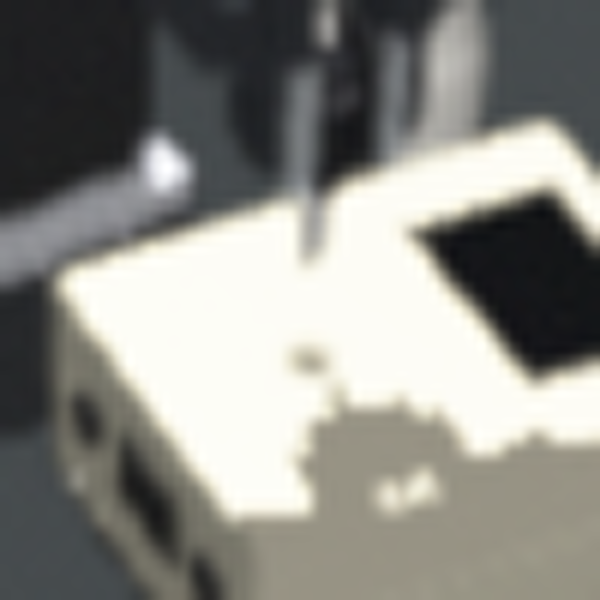

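In the side view the tip is at (319.0,200.5) and the socket at (318.4,208.6). Both lie on the vertical line predicted under the tool. I'll descend to the mouth and check the force there.

{"fn": "play_rows", "kwargs": {"moves": [[[0,0,-0.01,0,0,0],[0,0,-0.01,0,0,0],[0,0,-0.005,0,0,0],[0,0,-0.003,0,0,0],[0,0,-0.003,0,0,0],[0,0,-0.002,0,0,0],[0,0,0,0,0,0],[0,0,0,0,0,0]]]}}

```text
time_s: 8.0
tcp_pos: [604.7, -16.5, 80.2]
tool_rot: [-0.0, 0.707, 0.707, -0.0]
ft_force: [0.3, -3.3, -2.5]
gripper_width: 12.7
```

The tip is about 8 mm inside the socket, with a slight side load in -y. I'll shift that way and push it home.

{"fn": "play_rows", "kwargs": {"moves": [[[0,-0.001,0,0,0,0],[0,0,-0.003,0,0,0],[0,0,-0.003,0,0,0],[0,0,-0.003,0,0,0],[0,0,-0.003,0,0,0],[0,0,-0.002,0,0,0],[0,0,0,0,0,0],[0,0,0,0,0,0]]]}}

```text
time_s: 8.67
tcp_pos: [604.7, -17.3, 66.1]
tool_rot: [-0.0, 0.707, 0.707, -0.0]
ft_force: [0.5, 0.7, -0.1]
gripper_width: 13.3
```

{"fn": "play_rows", "kwargs": {"moves": [[[0,0,-0.001,0,0,0],[0,0,-0.001,0,0,0],[0,0,-0.001,0,0,0],[0,0,0,0,0,0],[0,0,0,0,0,0]]]}}

```text
time_s: 9.08
tcp_pos: [604.9, -17.4, 63.9]
tool_rot: [0.0, 0.707, 0.707, 0.0]
ft_force: [-2.2, 0.2, 6.1]
gripper_width: 12.8
```

{"fn": "play_rows", "kwargs": {"moves": [[[0,0,-0.001,0,0,0],[0,0,0,0,0,0],[0,0,0,0,0,0]]]}}

```text
time_s: 9.33
tcp_pos: [605.0, -17.4, 63.8]
tool_rot: [0.0, 0.707, 0.707, 0.0]
ft_force: [-5.8, -0.3, 15.4]
gripper_width: 13.0
```

The grip is seated: 15 N at exactly the expected height. I'll release and rise.

{"fn": "play_rows", "kwargs": {"moves": [[[0,0,0,0,0,0],[0,0,0,0,0,0],[0,0,0,0,0,0],[0,0,0,0,0,0],[0,0,0,0,0,0],[0,0,0.01,0,0,0],[0,0,0.02,0,0,0],[0,0,0.03,0,0,0],[0,0,0.03,0,0,0],[0,0,0.03,0,0,0],[0,0,0.03,0,0,0],[-0.03,0,0.01,0,0,0],[-0.03,-0.01,0,0,0,0],[-0.03,-0.03,0,0,0,0],[-0.02,-0.04,0,0,0,0],[0,-0.04,0,0,0,0],[0,-0.04,0,0,0,0],[0,-0.02,0,0,0,0],[0,0,0,0,0,0]]], "hand": 0.05}}

```text
time_s: 10.92
tcp_pos: [496.4, -197.7, 223.0]
tool_rot: [0.001, 0.708, 0.706, -0.0]
ft_force: [0.4, 0.8, -0.2]
gripper_width: 49.9
```

```bash
python3 - <<'E'
from h import *
ims=[]
for n in("side","top"):
    c=imaging.camera(n); x,y=proj(c,(605,-17,70)).astype(int); d=25
    ims.append(cv2.resize(c["image"][y-d:y+d,x-d:x+d,::-1],(400,400),interpolation=cv2.INTER_CUBIC))
    P,u,v=cloud(c); s=(np.hypot(*(P[:,:2]-(605,-17)).T)<14)&(P[:,2]>66); print(n,s.sum(),np.sort(P[s][:,2])[-12:].round(1),P[s].mean(0),"top med",np.median(P[(abs(P[:,0]-605)<25)&(abs(P[:,1]+17)<40)&(P[:,2]<66)][:,2]))
cv2.imwrite("pics/g4.png",np.hstack(ims)); print(robot.state()["tcp_pos"])
E
```

```text
side 46 [88.9 89.  89.2 89.9 90.  90.1 90.1 90.8 91.9 92.  92.2 92.4] [603.61989453 -20.43889092  81.56951511] top med 55.58506991189978
top 29 [93.  93.2 93.4 93.7 93.8 94.5 94.6 94.6 95.4 96.3 96.6 96.7] [604.25157309 -18.47220237  88.08418922] top med 59.004245150902506
[ 496.45955055 -194.50801663  222.71860956]
```

View pics/g4.png

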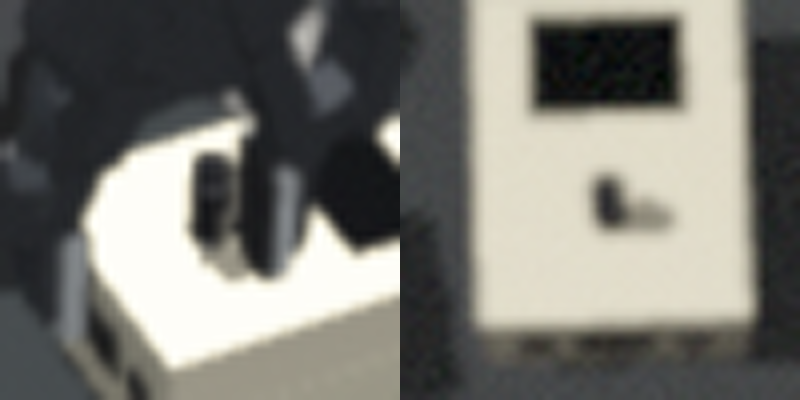

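The pin top reads about 34.5 mm above the supply's top surface in both views, so it is fully home. Next I'll move over the tall cell.

{"fn": "play_rows", "kwargs": {"moves": [[[0.003,-0.016,-0.02,0,0,-0.064],[0,-0.015,-0.03,0,0,-0.064],[0,-0.015,-0.03,0,0,-0.064],[0,0,-0.03,0,0,0],[0,0,-0.013,0,0,0],[0,0,0,0,0,0],[0,0,0,0,0,0],[0,0,0,0,0,0],[0,0,0,0,0,0]]]}}

```text
time_s: 11.77
tcp_pos: [500.5, -240.0, 100.9]
tool_rot: [0.001, 0.772, 0.636, 0.0]
ft_force: [-0.0, -0.8, -0.5]
gripper_width: 50.1
```

```bash
python3 - <<'E'
from h import *
s=robot.state();print(s["tcp_pos"],s["tool_rot"])
c=imaging.camera("side"); x,y=proj(c,(499.7,-243.4,70)).astype(int); d=40
cv2.imwrite("pics/g5.png",cv2.resize(c["image"][y-d:y+d,x-d:x+d,::-1],(560,560),interpolation=cv2.INTER_CUBIC))
print(robot.state()["tcp_pos"])
E
```

```text
[ 500.51156944 -239.99432036  100.89589129] [1.16549691e-03 7.71505464e-01 6.36221483e-01 4.29517861e-04]
[ 500.40278586 -240.07157576  100.77635822]
```

View pics/g5.png

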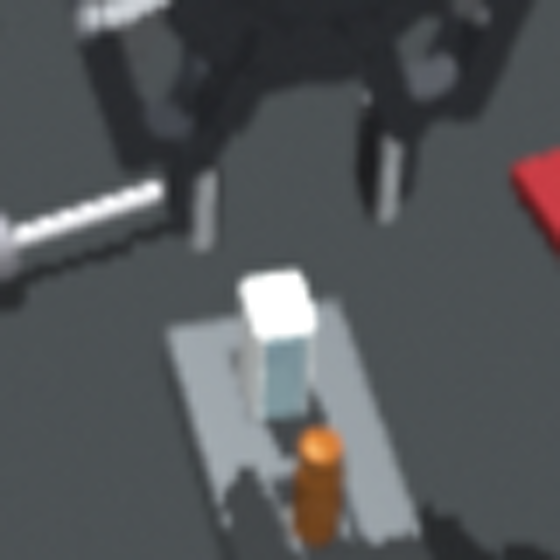

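{"fn": "play_rows", "kwargs": {"moves": [[[-0.0006,-0.0034,-0.01,0,0,0],[0,0,-0.02,0,0,0],[0,0,-0.02,0,0,0],[0,0,-0.01,0,0,0],[0,0,-0.006,0,0,0],[0,0,-0.003,0,0,0],[0,0,0,0,0,0],[0,0,0,0,0,0]]]}}

```text
time_s: 12.48
tcp_pos: [499.4, -243.7, 30.9]
tool_rot: [0.0, 0.772, 0.636, 0.0]
ft_force: [-0.0, 0.3, 0.0]
gripper_width: 50.1
```

```bash
python3 - <<'E'
from h import *
s=robot.state();print(s["tcp_pos"],s["tool_rot"])
c=imaging.camera("side"); x,y=proj(c,(499.7,-243.4,50)).astype(int); d=30
cv2.imwrite("pics/g6.png",cv2.resize(c["image"][y-d:y+d,x-d:x+d,::-1],(560,560),interpolation=cv2.INTER_CUBIC))
E
```

```text
[ 499.42454094 -243.71040667   30.8871678 ] [4.35041309e-04 7.71747635e-01 6.35928749e-01 1.54615503e-04]
```

View pics/g6.png

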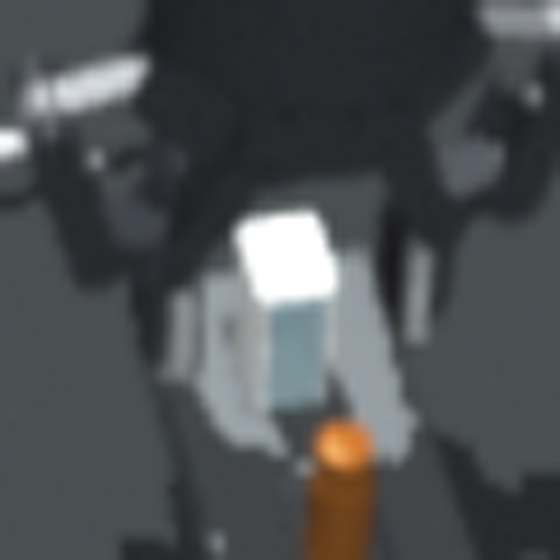

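The cell is centred between the pads, which face its frosted sides. I'll close gently.

{"fn": "play_rows", "kwargs": {"moves": [[[0,0,0,0,0,0],[0,0,0,0,0,0],[0,0,0,0,0,0],[0,0,0,0,0,0],[0,0,0,0,0,0],[0,0,0,0,0,0],[0,0,0,0,0,0],[0,0,0,0,0,0]]], "hand": 0.0, "force": 30}}

```text
time_s: 13.2
tcp_pos: [499.3, -243.6, 30.8]
tool_rot: [0.0, 0.772, 0.636, 0.0]
ft_force: [-0.3, 1.1, 6.6]
gripper_width: 17.6
```

{"fn": "play_rows", "kwargs": {"moves": [[[0,0,0.004,0,0,0],[0,0,0.008,0,0,0],[0,0,0.015,0,0,0],[0,0,0.025,0,0,0],[0,0,0.03,0,0,0],[0,0,0.03,0,0,0],[0,0,0.03,0,0,0],[0,0,0.02,0,0,0],[0,0,0.008,0,0,0],[0,0,0,0,0,0],[0,0,0,0,0,0],[0,0,0,0,0,0]]]}}

```text
time_s: 14.2
tcp_pos: [498.4, -243.1, 198.7]
tool_rot: [-0.001, 0.772, 0.636, -0.0]
ft_force: [0.3, 0.2, -1.1]
gripper_width: 17.3
```

```bash
python3 - <<'E'
from h import *
s=robot.state();print(s["tcp_pos"],s["tool_rot"],s["gripper_width"])
c=imaging.camera("side"); x,y=proj(c,s["tcp_pos"]).astype(int); d=30; print(x-d,y-d)
cv2.imwrite("pics/g7.png",cv2.resize(c["image"][y-d:y+d,x-d:x+d,::-1],(560,560),interpolation=cv2.INTER_CUBIC))
for t in("cuvette","cuvette_mid"): print([(round(e["p"],2),w(c,e["location"]).round(1)) for e in spotter.landmark_of("side",t)])
for k,dz in(("mid",6.2),("bot",-18.8),("top",31)): print(k,proj(c,s["tcp_pos"]+[0,0,dz]))
E
```

```text
[ 498.40409672 -243.07934167  198.72335485] [-1.20145300e-03  7.71770926e-01  6.35899379e-01 -4.16551005e-04] 17.270904958782193
292 208
[(0.67, array([ 503.9, -246.3,  178.7]))]
[(0.69, array([ 502.3, -239.8,  206.1])), (0.36, array([ 503.5, -243.1,  179.4]))]
mid [322.51628246 235.96256361]
bot [321.8997246  244.43755181]
top [323.15278333 227.2134459 ]
```

View pics/g7.png

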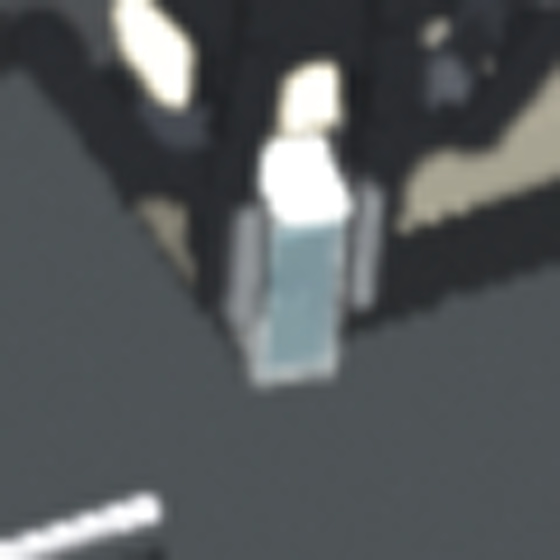

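The cell is held by its frosted faces, upright, with the window clear of the pads. The window spans crop columns 265–340. Next I'll refine the bench pose.

```bash
python3 - <<'E'
from h import *
c=imaging.camera("top"); save(c,"top3.png")
for n in ("top","side"):
    if n=="side": c=imaging.camera("side")
    P,u,v=cloud(c); s=(abs(P[:,0]-563)<90)&(abs(P[:,1]-231)<160)&(P[:,2]>98)&(P[:,2]<118)
    q=P[s]; yd=np.array([-np.sin(.183),np.cos(.183)]); cs=[]
    for sg in(1,-1):
        k=q[(q[:,:2]-[563,231])@yd*sg>0]; r=cv2.minAreaRect(k[:,:2].astype(np.float32)); cs.append(r[0]); print(n,sg,np.round(r[0],1),np.round(r[1],1),round(r[2],1),k.mean(0).round(1),len(k))
    cs=np.array(cs);d=cs[0]-cs[1]; print("mid",cs.mean(0),"yaw",np.degrees(np.arctan2(-d[0],d[1])),np.hypot(*d))
    a=(q[:,:2]-[563,231])@yd; b=(q[:,:2]-[563,231])@np.array([yd[1],-yd[0]])
    print("pct y",np.percentile(a,[1,99]).round(1),"x",np.percentile(b,[1,99]).round(1))
    s=(abs(P[:,0]-563)<100)&(abs(P[:,1]-231)<160)&(P[:,2]>7)&(P[:,2]<17); q=P[s][:,:2]-[563,231]; a=q@yd; b=q@np.array([yd[1],-yd[0]])
    m=(abs(a)<50)&(abs(b)<60); print("plate x edges",np.percentile(b[m],[0.5,99.5]).round(1), "at y bins",[(np.percentile(b[m&(abs(a-t)<12)],[1,99])).round(1).tolist() if (m&(abs(a-t)<12)).sum()>10 else None for t in(-35,0,35)])
E
```

```text
top 1 [545.2 329.7] [78.3 66.8] 10.5 [543.3 328.4 108.2] 617
top -1 [581.5 131.4] [77.3 66. ] 10.7 [580.2 131.1 108.4] 593
mid [563.37069702 230.53098297] yaw 10.387605173752931 201.56631224399698
pct y [-133.   131.2] x [-37.6  37.1]
plate x edges [-44.9  45.1] at y bins [[-44.4, 44.7], [-44.8, 44.2], [-43.9, 43.3]]
side 1 [536.3 326.5] [62.4 69.6] 10.2 [531.3 320.5 104.5] 211
side -1 [580.4 130.2] [74.8 67.2] 9.7 [578.8 126.9 104.6] 397
mid [558.32278442 228.34230042] yaw 12.656230767066527 201.20596984693054
pct y [-134.   128.9] x [-38.5  34.9]
plate x edges [-46.1  36.5] at y bins [[-45.5, -12.7], [-44.4, 4.8], [-42.6, 34.8]]
```

View pics/top3.png

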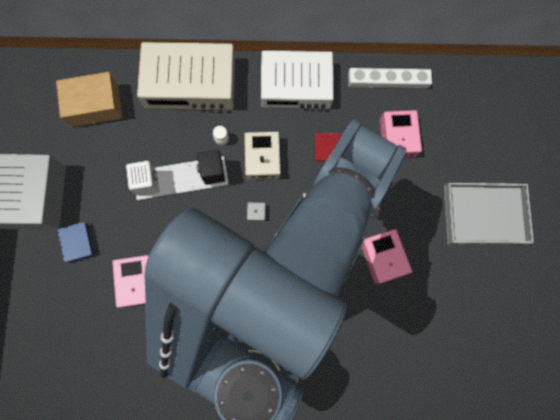

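Bench centre is (563,230.5) with yaw 10.4°: the spacing, plate edges and housing sizes all match the given dimensions. I'll carry the cell over high, turning it +21.4°.

{"fn": "play_rows", "kwargs": {"moves": [[[0.0015,0.012,0,0,0,0.0075],[0.003,0.022,0,0,0,0.021],[0.004,0.03,0,0,0,0.025],[0.004,0.03,0,0,0,0.025],[0.004,0.03,0,0,0,0.025],[0.004,0.03,0,0,0,0.025],[0.004,0.03,0,0,0,0.025],[0.004,0.03,0,0,0,0.025],[0.004,0.03,0,0,0,0.025],[0.004,0.03,0,0,0,0.025],[0.004,0.03,0,0,0,0.025],[0.004,0.03,0,0,0,0.025],[0.004,0.03,0,0,0,0.025],[0.004,0.03,0,0,0,0.025],[0.004,0.03,0,0,0,0.025],[0.004,0.026,0,0,0,0.02],[0.0025,0.016,0,0,0,0],[0.001,0.008,0,0,0,0],[0,0,0,0,0,0],[0,0,0,0,0,0]]]}}

```text
time_s: 16.12
tcp_pos: [562.8, 229.9, 200.1]
tool_rot: [-0.0, 0.64, 0.768, -0.0]
ft_force: [-0.5, -0.9, -0.5]
gripper_width: 17.8
```

{"fn": "play_rows", "kwargs": {"moves": [[[0,0,0,0,0,0],[0,0,0,0,0,0],[0,0,0,0,0,0]]]}}

```text
time_s: 16.37
tcp_pos: [563.1, 229.6, 200.4]
tool_rot: [0.0, 0.641, 0.768, -0.0]
ft_force: [0.6, 0.1, -0.5]
gripper_width: 17.4
```

```bash
cat > st.py <<'E'
from h import *
s=robot.state(); q=s["tool_rot"]
from scipy.spatial.transform import Rotation as Ro
M=Ro.from_quat([q[1],q[2],q[3],q[0]]).as_matrix()
print(s["time_s"],s["tcp_pos"].round(1),"yaw",np.degrees(np.arctan2(M[1,1],M[0,1])).round(2),"z",M[:,2].round(4),"w",s["gripper_width"],"F",s["ft_force"].round(1))
E
python3 st.py
```

```text
16.3667 [563.1 229.6 200.4] yaw 10.3 z [ 0.e+00 -1.e-04 -1.e+00] w 17.367473238755526 F [ 0.6  0.1 -0.5]
```

{"fn": "play_rows", "kwargs": {"moves": [[[0,0.0007,-0.01,0,0,0],[0,0,-0.02,0,0,0],[0,0,-0.02,0,0,0],[0,0,-0.02,0,0,0],[0,0,-0.02,0,0,0],[0,0,-0.015,0,0,0],[0,0,-0.012,0,0,0],[0,0,-0.008,0,0,0],[0,0,-0.004,0,0,0],[0,0,-0.0025,0,0,0],[0,0,0,0,0,0],[0,0,0,0,0,0],[0,0,0,0,0,0],[0,0,0,0,0,0],[0,0,0,0,0,0]]]}}

```text
time_s: 17.62
tcp_pos: [563.2, 231.3, 69.2]
tool_rot: [0.0, 0.64, 0.768, 0.0]
ft_force: [0.1, -0.2, 0.1]
gripper_width: 17.6
```

```bash
python3 st.py; python3 - <<'E'
from h import *
ims=[]
c=imaging.camera("side"); x,y=proj(c,(563,230,75)).astype(int); d=45; print(x-d,y-d)
ims.append(cv2.resize(c["image"][y-d:y+d,x-d:x+d,::-1],(400,400),interpolation=cv2.INTER_CUBIC))
for t in("cuvette_mid","cuvette","beam"): print(t,[(round(e["p"],2),w(c,e["location"]).round(1)) for e in spotter.landmark_of("side",t)])
x,y=proj(c,(605,-17,70)).astype(int); d=30
ims.append(cv2.resize(c["image"][y-d:y+d,x-d:x+d,::-1],(400,400),interpolation=cv2.INTER_CUBIC))
P,u,v=cloud(c); s=(np.hypot(*(P[:,:2]-(605,-19)).T)<14)&(P[:,2]>66); print(np.sort(P[s][:,2])[-12:].round(1))
cv2.imwrite("pics/g8.png",np.hstack(ims))
E
```

```text
17.6167 [563.2 231.3  69.2] yaw 10.38 z [ 7.e-04  2.e-04 -1.e+00] w 17.578243066767158 F [ 0.1 -0.2  0.1]
226 112
cuvette_mid [(0.63, array([ 494.9, -298.1,   -1.7])), (0.49, array([566.3, 234. ,  72.6])), (0.48, array([561.4, 230.3,  76.9]))]
cuvette [(0.42, array([565.7, 227.7,  49.9]))]
beam [(0.61, array([ 441.9, -147. ,    2.9])), (0.58, array([560. , 230.8,  78.4])), (0.23, array([630.6, -13.6,   1. ]))]
[88.4 88.5 88.5 89.5 89.6 89.8 89.9 90.  90.8 91.2 91.2 91.2]
```

View pics/g8.png

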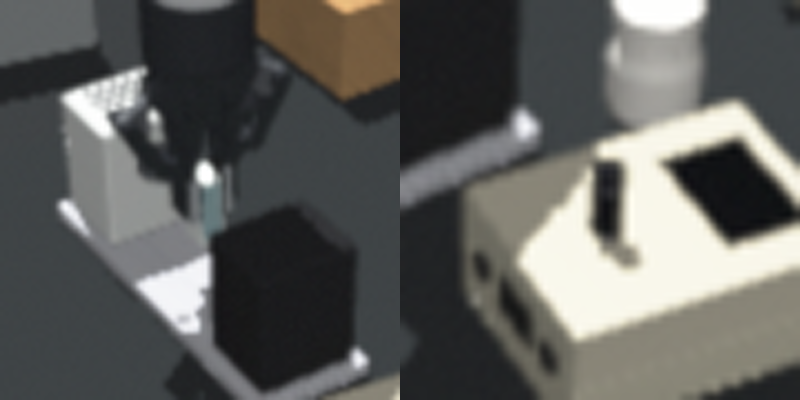

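The left crop shows the cell hanging in the gap between lamp and detector. The right crop shows the pin standing seated in the supply. The pose matches the target, so I'll hand in.

```bash
python3 -c "
from station import robot
s=robot.state();print(s['tcp_pos'],abs(s['dq']).max());print(robot.hand_in())"
```

```text
[563.07778299 231.2227965   68.88136282] 0.002243573670847854
the job is handed in; nothing more can be done
None
```

The pin is fully home in the lamp supply and released, and the tall cell is held still and upright in the photometer beam. I handed the job in at about 18 s of the 61 s allowed.

- **Pin:** It seated with about 15 N, at the height expected for fully home. After release, both cameras still showed its grip standing about 34 mm above the supply's top, which matches its length. A last look after the cell was placed showed the same.
- **Cell:** I gripped it by its two frosted faces with 30 N and lifted it straight out. It is now at (563, 231), with its middle about 75 mm above the table. Its yaw is 10.4°, equal to the measured bench yaw, and the tool is vertical to within 0.05°. Between the placing moves and after the last one, the wrist showed no contact force (about 1 N or less).

**Checks that disagreed:**
- **Bench position:** The side camera put the bench centre a few mm from the top camera's value. Its view is partly hidden, so I used the top view, which agreed with the given sizes.
- **Network detections:** These scattered by a few mm, and a few were clearly wrong. I used them only as a cross-check.
- **Not directly visible:** The gripper hides the cell from above, so its squareness comes from the tool pose and the side view. The detector housing also covers part of the cell in the side view.

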